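Cap the rinse manifold with a cam-arm coupler

TASK

The upright cam coupler on the rinse manifold has to be closed off. Set the loose grooved plug (blue knob) upright in the coupler's mouth, flange resting on the rim, and then swing the coupler's two yellow brass cam arms down together, not one after the other, until both hang against the coupler's sides and lock the plug in. Do not push the beaker or the small white-capped bottle out of place or tip them, and leave the plug and arms released.

Things in the scene. Friction and masses are not known exactly. Their poses are not given: they have to be found in the camera images.
- coupler: rinse manifold, fixed to the bench: grey foot plate 130 (x) x 100 (y) x 8 mm, steel cross pipe along its x (129 mm long with end caps, axis 34 mm up), and in the middle an upright steel coupler, 46 mm outer diameter, mouth upward, rim 110 mm above the bench. Origin: centre of the foot's underside on the bench; z up; the cam arms are on its +y and -y sides and swing in its y-z plane
- coupler_mouth (a point): centre of the coupler's mouth, level with its rim, 110 mm above the bench. The mouth is 41 mm in diameter for the first 4 mm, then a 36 mm bore, 28 mm deep from the rim in all
- plug: loose aluminium plug with a blue knob, round about its z axis, 45 mm tall, 90 g, standing upright on the bench. Origin: centre of its underside; z up. From below: nose 32 mm diameter with the bottom edge bevelled to 24 mm, groove 22 mm diameter from 7 to 22 mm, 32 mm diameter lip, flange 46 mm diameter from 25 to 29 mm, knob 24 mm diameter from 29 to 45 mm. Seated, the flange lies on the rim and the origin is 85 mm above the bench
- plug_knob (a point): point on the plug's axis, at mid height of the blue knob, 37 mm above the plug's underside
- cam_a (a joint): angle of the yellow brass cam arm on the coupler's +y side, rad: 0 = hangs straight down, locked (also its stop); 1.57 = sticks out level; grows as it swings out and up, to 2.0 at most. The arm stays where it is left (hinge friction about 0.05 N m); its cam, inside the wall when open, enters the plug's groove as it comes down and cannot if the plug is not seated
- cam_b (a joint): the same for the arm on the coupler's -y side
- cam_a_pin (a point): hinge pin of the +y arm: 25 mm from the coupler's axis, 102 mm above the bench; the pin runs along the coupler's x
- cam_b_pin (a point): hinge pin of the -y arm, likewise
- cam_a_end (a point): point near the free end of the +y arm, 55 mm from its pin; a thin pull ring carries on to 72 mm. The arm is a flat bar 13 mm wide and 5.5 mm thick; with both arms down their outer faces stand 62 mm apart over the stretch 15 to 45 mm below the pins, the ends flare out to about 72 mm
- cam_b_end (a point): the same point of the -y arm
- beaker: small empty glass beaker, 52 mm diameter, 67 mm tall, a bystander; origin at the centre of its underside
- reagent_3: small reagent bottle with white cap, 44 mm diameter, 92 mm tall, a bystander; origin at the centre of its underside
Not all that is in view belongs to the job. What is shaped like the coupler but purple is not meant. Leave any purple look-alike of the plug alone.

How it is judged (in metres and radians):
On the way:
1. the plug is seated in the coupler's mouth while both arms are still out (z of plug in the frame of coupler between 0.08 and 0.088 m and horizontal distance between plug and coupler_mouth below 0.005 m and angle between plug's own z axis and vertical below 0.1 rad and value of joint each of cam_a, cam_b above 0.9 rad), for 0.2 s.
At the end, for the whole second after the job is handed in: the plug is upright (within 0.1 rad) and at rest in the coupler, on its axis within 5 mm, its underside 80 to 88 mm above the bench (flange on the rim), and both cam arms hang within 0.26 rad (15 degrees) of straight down (z of plug in the frame of coupler between 0.08 and 0.088 m and horizontal distance between plug and coupler_mouth below 0.005 m and angle between plug's own z axis and vertical below 0.1 rad and value of joint each of cam_a, cam_b below 0.26 rad and linear speed of plug below 0.02 m/s); the robot touches nothing.
It fails at once if one arm was brought down (below 0.35 rad) while the other was still out (over 1.0 rad) ((value of joint cam_a below 0.35 rad and value of joint cam_b above 1 rad) or (value of joint cam_b below 0.35 rad and value of joint cam_a above 1 rad)).
It fails at once if the beaker was moved more than 30 mm or tipped (distance of beaker from where it was at the start of the episode above 0.03 m or angle between beaker's own z axis and vertical above 0.5 rad).
It fails at once if the small bottle was moved more than 30 mm or tipped (distance of reagent_3 from where it was at the start of the episode above 0.03 m or angle between reagent_3's own z axis and vertical above 0.5 rad).
It also fails if it takes over 50 s, if anything falls off the work surface, if the arm or the gripper's body presses on something with over 40 N, if the wrist force passes 120 N, or if a joint passes its speed limit or range.

ROBOT

A 6-joint arm with a two-finger parallel gripper is mounted at the origin on a cart in front of the work surface, level with it; the furniture and walls round the work are solid. World frame = base frame: x ahead of the robot, y to its left, z up, the work surface at z = 0. Lengths are in m, angles in degrees, forces in N, time in s.
With the tool pointing down it reaches from about 0.375 to 0.9 m from the base axis. Payload 3.1 kg.
Tool frame: the origin (TCP) lies midway between the tips of the shut fingers; the grasp point (between the pads) lies 19 mm behind it; z points along the fingers, y is the line along which they close (so a half turn about z gives the same grasp; the last joint's range is limited). The gripper opens to 85 mm and grips with 20 to 120 N. Pads are 22 mm wide; open, the fingers measure 114 mm over their backs; the gripper's body (76 mm by 85 mm) begins 54 mm behind the grasp point. The pads swing forward as they close: fully open they stand 13 mm farther back than shut.
Start: joints at [59.387, 30.224, 82.088, -0, 67.689, -10.227], TCP at [0.218, 0.586, 0.199] pointing down, gripper open.
Joint ranges: [-176.69, 176.69], [-43.24, 126.21], [12.49, 139.97], [-82, 262], [0, 151.66], [-163.58, 163.58]. Speed limits (degrees/s): [159.86, 159.86, 180, 180, 180, 180].

INTERFACE

Orientations are given as [roll, pitch, yaw] about the fixed x, y, z axes, in that order (R = Rz(yaw) Ry(pitch) Rx(roll)).
In Python, from rig import robot gives the robot as it stands.
- The arm moves only by the tool servo_tool, never from a script. Its argument "commands" is text: rows parted by semicolons, each of 4 numbers parted by spaces: the shift along the tool's x, y, z in units of 0.15 m (1.0 is 0.15 m), then the turn about the tool's z in units of 2 pi rad (1.0 is 2 pi rad). A call has exactly 10 rows; each row is the pose to reach, as a shift and turn from the pose commanded when the call began, along the tool's axes at that moment, turning the shorter way round; what a row does not reach only later rows make up. A row lasts 1/10 s, in which the tool goes at most 50 mm and 8.59 degrees, less where a joint would pass 70% of its speed; a pose out of reach is approached as far as the arm can. A call with a number of a shift or a turn outside -1 to 1 is refused whole. A call with a gripper value outside its range is refused whole. "grip" is the closure, from 0 (fully open) to 1 (shut), set as the call begins (left out, the last holds). The fingers move at their own pace and stop on an object; the grip force is fixed at half the most. Time passes only in rows, so rows that repeat a pose let the fingers close, or fill a call up. It gives the time, the measured TCP pose, the force, the opening and the grip force at its end, in the units of the state.
- robot.read_state(): the state, without advancing time (a new reading comes with each control period).
- robot.read_camera(name): name is "side" or "top" or "wrist"; returns a dict with "frame" (384x512x3 uint8, blue, green, red), "range_z" (384x512 float32, m along the optical axis (not along the pixel's ray), 0 where there is no reading), "camera_matrix" (3x3 intrinsics, pixels), "dist" ([k1, k2, p1, p2, k3] as OpenCV has them; the pictures are not rectified), "rvec" (rotation vector, rad) and "tvec" (3), from world to camera coordinates, as OpenCV has them. Camera axes: x right, y down, z forward; pixel columns grow to the right and rows downward; lengths in m; the calibration is good to about 2 mm. A picture is of the moment at which its call begins.
- robot.job_done(): hands the job in; it is judged then, once.
The state is a dict: "time_s": time; "q": joint angles; "qd": joint speeds; "tau": joint torques, N m; "eef_pos": TCP position; "ee_rot": TCP orientation; "ft_force": force on the tool from outside, world axes, zero at the start; "ft_torque": the same for the moment, N m; "width": finger opening in m; "finger_force": force on a finger pad.
Only numpy, scipy, OpenCV 4.12 (cv2) and the standard library are available. Lean on these libraries where they do the work, as an engineer would, in place of code of your own. Each camera call takes 0.05 s, during which the arm holds its last target. There are 200 camera calls.

## Working session

There is one attempt and no reset: what is moved stays moved. The work goes in short steps, Python scripts to look and compute and a tool call to move; the robot and the scene stay as the last step left them, time stands still between calls to the robot, and variables do not carry over. Pictures are saved under pics/ and viewed, at most 10 in all, crops included, and the job is handed in when it is done.

Besides the shell and the picture viewer there is one more tool, called after ">>>" as name(argument=value, ...), one argument or row to a line, values as JSON. servo_tool: Moves the arm, as the interface text tells. Its arguments: {"type":"object","properties":{"commands":{"type":"string"},"grip":{"type":"number"}},"required":["commands"]}

```bash
ls; mkdir -p pics; cat > h.py <<'E'
import numpy as np, cv2
from rig import robot
def cam(n):
    c=robot.read_camera(n); R,_=cv2.Rodrigues(np.array(c['rvec'],float)); c['R']=R; c['t']=np.array(c['tvec'],float).reshape(3)
    return c
def ray(c,px):
    u=cv2.undistortPoints(np.array(px,float).reshape(-1,1,2),c['camera_matrix'],np.array(c['dist'],float)).reshape(-1,2)
    d=np.c_[u,np.ones(len(u))]@c['R']; return -c['R'].T@c['t'],d
def onz(c,px,z):
    o,d=ray(c,px); return o+d*((z-o[2])/d[:,2])[:,None]
def cloud(c):
    Z=c['range_z']; v,u=np.mgrid[:Z.shape[0],:Z.shape[1]]
    n=cv2.undistortPoints(np.stack([u,v],-1).reshape(-1,1,2).astype(float),c['camera_matrix'],np.array(c['dist'],float)).reshape(-1,2)
    P=np.c_[n,np.ones(len(n))]*Z.reshape(-1,1)
    W=(P-c['t'])@c['R']; W[Z.reshape(-1)==0]=np.nan
    return W.reshape(*Z.shape,3)
E
python3 - <<'E'
from h import *
s=robot.read_state();print(s['time_s'],s['eef_pos'],s['ee_rot'],s['width'])
a=[cam(n) for n in('top','side')]
for n,c in zip(('top','side'),a): cv2.imwrite(f'pics/{n}0.png',c['frame']); print(n,-c['R'].T@c['t'],c['R'][2]); np.save(n+'0.npy',cloud(c))
E
```

```text
pics
0.0 [0.21728413 0.58519674 0.19826209] [-1.79881027e+02 -2.14456978e-02  1.59616404e+02] 0.08520458638241643
top [0.40342572 0.06990991 1.18126003] [ 0.17565709  0.01118118 -0.98438791]
side [ 0.41445095 -0.71655549  0.47811618] [ 0.20638835  0.87817794 -0.43151751]
```

View pics/top0.png

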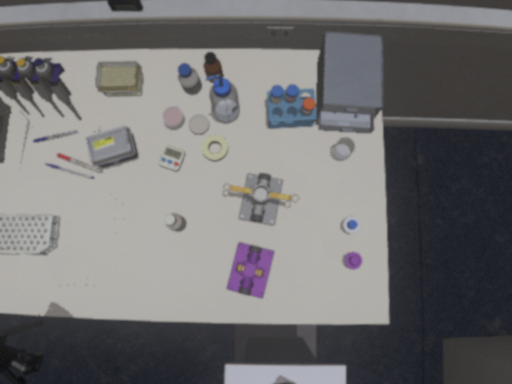

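View pics/side0.png

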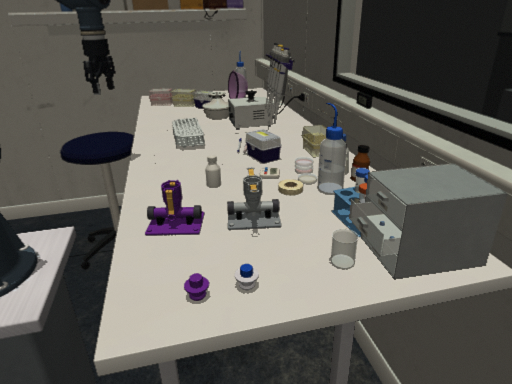

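The top view shows the steel coupler at about (261,195) with its arms out to (232,190) and (291,197). The plug with the blue knob is at (351,225), the beaker at (342,149) and the white-capped bottle at (174,221). The look-alikes are the purple coupler at (250,270) and the purple plug at (353,261). The grey coupler and the blue-knobbed plug match the description. I'll measure them and confirm in one enlarged crop.

```bash
python3 - <<'E'
from h import *
c=cam('top'); f=c['frame']; W=cloud(c); hsv=cv2.cvtColor(f,cv2.COLOR_BGR2HSV)
def blobs(m,roi,z,name):
    x0,y0,x1,y1=roi; k=np.zeros_like(m);k[y0:y1,x0:x1]=m[y0:y1,x0:x1]
    n,l,st,ce=cv2.connectedComponentsWithStats(k)
    for i in range(1,n):
        if st[i,4]>8: print(name,ce[i].round(1),st[i].tolist(),'ray',onz(c,[ce[i]],z)[0].round(4),'cloud',np.nanmedian(W[l==i],0).round(4))
H=hsv
blobs(cv2.inRange(H,(100,120,60),(128,255,255)),(330,205,375,245),.045,'knob')
blobs(cv2.inRange(H,(10,110,90),(32,255,255)),(210,160,310,225),.105,'arms')
blobs(cv2.inRange(H,(135,80,40),(165,255,255)),(220,235,380,310),.05,'purple')
for nm,(x0,y0,x1,y1),zl in (('coupler rim',(235,170,285,225),(.100,.125)),('plug flange',(335,205,370,245),(.02,.05)),('beaker',(325,130,360,170),(.02,.08)),('bottle',(155,205,195,240),(.02,.1)),('foot',(230,165,290,230),(.004,.016))):
    P=W[y0:y1,x0:x1].reshape(-1,3);P=P[(P[:,2]>zl[0])&(P[:,2]<zl[1])]
    if len(P): print(nm,len(P),np.median(P,0).round(4),P.min(0).round(3),P.max(0).round(3), cv2.minAreaRect(P[:,:2].astype(np.float32)))
g=cv2.resize(f[140:285,210:385],None,fx=4,fy=4,interpolation=cv2.INTER_CUBIC); cv2.imwrite('pics/crop1.png',g)
E
```

```text
knob [352. 224.] [349, 221, 7, 7, 37] ray [ 0.5173 -0.1727  0.045 ] cloud [ 0.5172 -0.1721  0.0457]
arms [240.7 189.1] [231, 187, 20, 6, 58] ray [0.5955 0.1185 0.105 ] cloud [0.5958 0.1178 0.104 ]
arms [279.6 195.8] [271, 193, 19, 6, 57] ray [0.5798 0.0209 0.105 ] cloud [0.5784 0.0226 0.1122]
purple [250.2 269.9] [228, 243, 45, 54, 1428] ray [0.3954 0.0923 0.05  ] cloud [0.3955 0.0921 0.0107]
purple [352.9 260.2] [346, 253, 15, 16, 192] ray [ 0.4229 -0.1723  0.05  ] cloud [ 0.4236 -0.1743  0.0328]
coupler rim 322 [0.5878 0.0702 0.1083] [0.564 0.01  0.1  ] [0.608 0.133 0.116] ((0.5860384106636047, 0.0713164359331131), (0.044153373688459396, 0.1218443512916565), 4.063857078552246)
plug flange 228 [ 0.516  -0.1709  0.0313] [ 0.495 -0.196  0.025] [ 0.538 -0.151  0.05 ] ((0.5163946747779846, -0.17339184880256653), (0.04411923885345459, 0.04318632930517197), 88.78292083740234)
beaker 290 [ 0.7348 -0.158   0.0543] [ 0.699 -0.194  0.02 ] [ 0.769 -0.102  0.079] ((0.7333359122276306, -0.14681406319141388), (0.091978058218956, 0.06812133640050888), 87.27938842773438)
bottle 287 [0.5135 0.2883 0.0652] [0.494 0.27  0.02 ] [0.536 0.313 0.095] ((0.5153262615203857, 0.2916797697544098), (0.04058762639760971, 0.043873630464076996), 65.70745086669922)
foot 1170 [0.5746 0.0581 0.0084] [ 0.504 -0.01   0.004] [0.683 0.154 0.016] ((0.5933482646942139, 0.0711001306772232), (0.17767773568630219, 0.16322390735149384), 0.7737030982971191)
```

View pics/crop1.png

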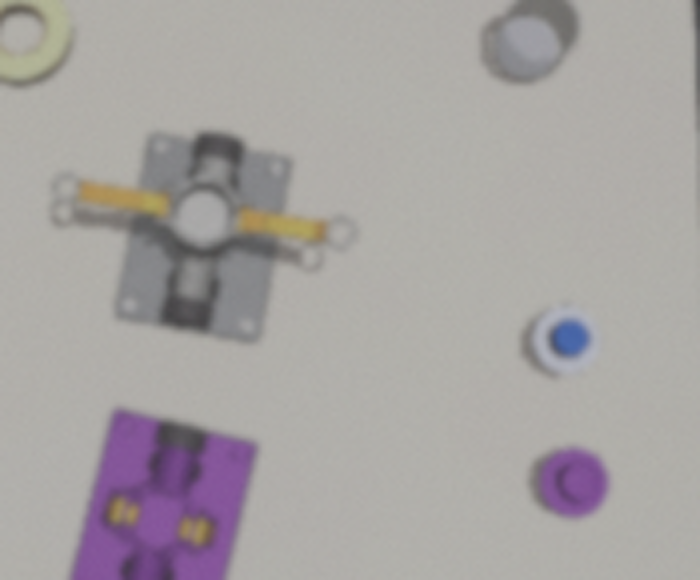

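The crop confirms the grey coupler, with both arms out and its mouth at crop (203,215), and the blue-knobbed white plug at crop (570,338). The purple ones are the look-alikes. The measurements are consistent: knob top at z 0.0457 against 0.045 given, and coupler axis at (0.5875, 0.070), with yaw about -9.4° from the arm line. I'm moving toward the plug.

>>> servo_tool(
  commands="-0.09 -0.1 0 0;-0.18 -0.2 0 0;-0.27 -0.3 0 0;-0.36 -0.4 0 0;-0.45 -0.5 0 0;-0.54 -0.6 0 0;-0.63 -0.7 0 0;-0.72 -0.8 0 0;-0.81 -0.9 0 0;-0.9 -1 0 0",
  grip=0,
)

```text
time_s: 1.15
eef_pos: [0.292, 0.3973, 0.199]
ee_rot: [-180.0, -0.0, 159.6]
ft_force: [1.0, 0.3, 0.3]
width: 0.085
finger_force: 0.0
```

>>> servo_tool(
  commands="-0.09 -0.1 0 0;-0.18 -0.2 0 0;-0.27 -0.3 0 0;-0.36 -0.4 0 0;-0.45 -0.5 0 0;-0.54 -0.6 0 0;-0.63 -0.7 0 0;-0.72 -0.8 0 0;-0.81 -0.9 0 0;-0.9 -1 0 0",
)

```text
time_s: 2.15
eef_pos: [0.3663, 0.2098, 0.1991]
ee_rot: [-180.0, -0.0, 159.6]
ft_force: [0.4, -0.9, 0.1]
width: 0.0856
finger_force: 0.0
```

>>> servo_tool(
  commands="-0.09 -0.1 0 0;-0.18 -0.2 0 0;-0.27 -0.3 0 0;-0.36 -0.4 0 0;-0.45 -0.5 0 0;-0.54 -0.6 0 0;-0.63 -0.7 0 0;-0.72 -0.8 0 0;-0.81 -0.9 0 0;-0.9 -1 0 0",
)

```text
time_s: 3.15
eef_pos: [0.4406, 0.0222, 0.1991]
ee_rot: [-180.0, -0.0, 159.6]
ft_force: [0.3, 0.1, 0.5]
width: 0.0854
finger_force: 0.0
```

>>> servo_tool(
  commands="-0.1 -0.1 0 0;-0.2 -0.2 0 0;-0.3 -0.3 0.1 0;-0.4 -0.4 0.2 0;-0.5 -0.5 0.3 0;-0.6 -0.6 0.4 0;-0.7 -0.7 0.4 0;-0.8 -0.8 0.4 0;-0.9 -0.95 0.4 0;-0.9 -0.95 0.4 0",
)

```text
time_s: 4.15
eef_pos: [0.5192, -0.161, 0.1392]
ee_rot: [-179.9, 0.2, 159.5]
ft_force: [-0.1, 0.0, 0.2]
width: 0.0858
finger_force: 0.0
```

```bash
python3 - <<'E'
from h import *
c=cam('wrist'); f=c['frame']; W=cloud(c); cv2.imwrite('pics/w1.png',f)
m=cv2.inRange(cv2.cvtColor(f,cv2.COLOR_BGR2HSV),(100,120,60),(128,255,255))
n,l,st,ce=cv2.connectedComponentsWithStats(m); i=1+st[1:,4].argmax(); P=W[l==i]
print(st[i],ce[i],np.nanmedian(P,0))
T=P[P[:,2]>.042]; print(len(T),T.mean(0),T.min(0),T.max(0))
s=robot.read_state(); print(s['eef_pos'],s['ee_rot'])
E
```

```text
[238 172  22  22 366] [248.17213115 183.06010929] [ 0.51617273 -0.17073752  0.04430292]
332 [ 0.51668549 -0.17109665  0.04440022] [ 0.50624038 -0.18191416  0.0421054 ] [ 0.52752949 -0.15940346  0.04621948]
[ 0.5178375  -0.15893731  0.13896013] [1.79996567e+02 1.49638870e-02 1.59485430e+02]
```

View pics/w1.png

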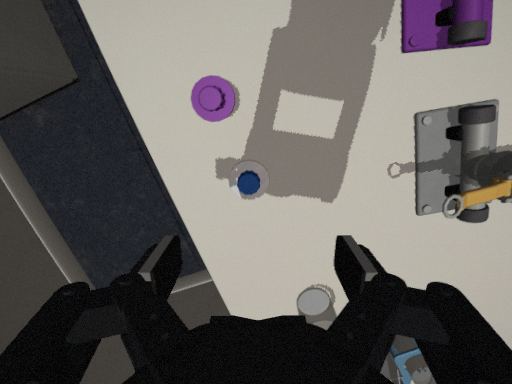

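The wrist view shows the blue knob at (248,183), giving (0.5168, -0.1713, 0.044). That agrees with the top view, so I'm descending and gripping.

>>> servo_tool(
  commands="-0.02 -0.08 0.1 0;-0.025 -0.085 0.2 0;-0.025 -0.085 0.3 0;-0.025 -0.085 0.4 0;-0.025 -0.085 0.5 0;-0.025 -0.085 0.58 0;-0.025 -0.085 0.64 0;-0.025 -0.085 0.69 0;-0.025 -0.085 0.71 0;-0.025 -0.085 0.71 0",
)

```text
time_s: 5.2
eef_pos: [0.5164, -0.1708, 0.0325]
ee_rot: [180.0, -0.0, 159.6]
ft_force: [-0.3, 0.1, -0.2]
width: 0.0853
finger_force: 0.0
```

>>> servo_tool(
  commands="0 0 0 0;0 0 0 0;0 0 0 0;0 0 0 0;0 0 0 0;0 0 0 0;0 0 0 0;0 0 0 0;0 0 0 0;0 0 0 0",
  grip=1,
)

```text
time_s: 6.2
eef_pos: [0.5165, -0.1709, 0.0327]
ee_rot: [-180.0, 0.0, 159.6]
ft_force: [-0.4, 0.3, -0.4]
width: 0.0002
finger_force: 0.0
```

```bash
python3 - <<'E'
from h import *
a=cam('side')['frame'][220:330,150:330]; b=cam('wrist')['frame']
cv2.imwrite('pics/s2.png',np.vstack([cv2.resize(a,(512,312)),cv2.resize(b[120:384],(512,264))]))
E
```

```text
(no output)
```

View pics/s2.png

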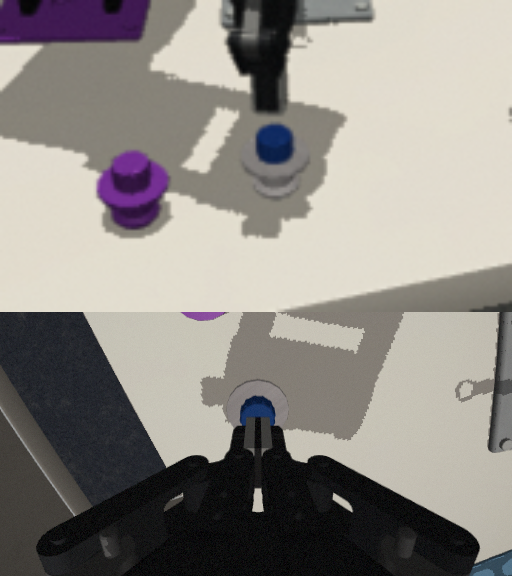

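The side crop shows the plug still upright, with the shut fingers just beyond its knob, so the knob slipped out or was missed. I'm opening and re-measuring.

>>> servo_tool(
  commands="0 0 -0.1 0;0 0 -0.2 0;0 0 -0.3 0;0 0 -0.4 0;0 0 -0.5 0;0 0 -0.6 0;0 0 -0.6 0;0 0 -0.6 0;0 0 -0.6 0;0 0 -0.6 0",
)

```text
time_s: 7.3
eef_pos: [0.5159, -0.1706, 0.1218]
ee_rot: [180.0, -0.1, 159.6]
ft_force: [0.2, -0.1, -0.7]
width: 0.0002
finger_force: 0.0
```

```bash
python3 - <<'E'
from h import *
for n in ('wrist','top','side'):
    c=cam(n); f=c['frame']; W=cloud(c)
    m=cv2.inRange(cv2.cvtColor(f,cv2.COLOR_BGR2HSV),(100,120,60),(128,255,255))
    if n=='wrist': wf=f
    nn,l,st,ce=cv2.connectedComponentsWithStats(m)
    for i in range(1,nn):
        p=np.nanmedian(W[l==i],0)
        if st[i,4]>15 and abs(p[0]-.52)<.06 and abs(p[1]+.17)<.06:
            T=W[l==i]; T=T[T[:,2]>.042]; print(n,st[i],ce[i],p.round(4),'ray',onz(c,[ce[i]],.045 if n!='side' else .037)[0].round(4),T.mean(0).round(4))
    # where does each view see the shut fingertips?
    d=np.linalg.norm(W[...,:2]-[.5165,-.171],axis=-1); k=(d<.03)&(W[...,2]>.08)&(W[...,2]<.16)
    if k.any():
        Q=W[k]; q=Q[Q[:,2]<np.nanmin(Q[:,2])+.015]; print(n,'tip',len(Q),Q[:,2].min().round(4),q.mean(0).round(4))
    p,_=cv2.projectPoints(np.array([[.5165,-.171,.1227]]),c['rvec'],c['tvec'],c['camera_matrix'],np.array(c['dist']));print(n,'TCP proj',p.ravel())
    if n=='side': cr=cv2.resize(f[190:310,190:310],(400,400))
    if n=='wrist': cv2.circle(wf,tuple(int(x) for x in p.ravel()),4,(0,0,255),1)
s=robot.read_state();print(s['eef_pos'])
cv2.imwrite('pics/s3.png',np.hstack([cr,cv2.resize(wf[100:384,110:394],(400,400))]))
E
```

```text
wrist [246 175  23  25 431] [257.13689095 187.91415313] [ 0.5158 -0.171   0.0443] ray [ 0.5156 -0.1711  0.045 ] [ 0.5167 -0.1714  0.0444]
wrist tip 45 0.1577 [ 0.5057 -0.1667  0.159 ]
wrist TCP proj [257.49910205 220.45602211]
top [349 221   5   7  24] [351.125 223.75 ] [ 0.5173 -0.1701  0.0471] ray [ 0.518  -0.1704  0.045 ] [ 0.5179 -0.1701  0.0468]
top TCP proj [357.97313173 221.2301102 ]
side [240 264  13  14 144] [246.01388889 270.22222222] [ 0.5181 -0.1775  0.0434] ray [ 0.5192 -0.1704  0.037 ] [ 0.5188 -0.173   0.0445]
side tip 23 0.1533 [ 0.5147 -0.175   0.1567]
side TCP proj [243.02473457 231.76565734]
[ 0.51621114 -0.17073437  0.1220791 ]
```

View pics/s3.png

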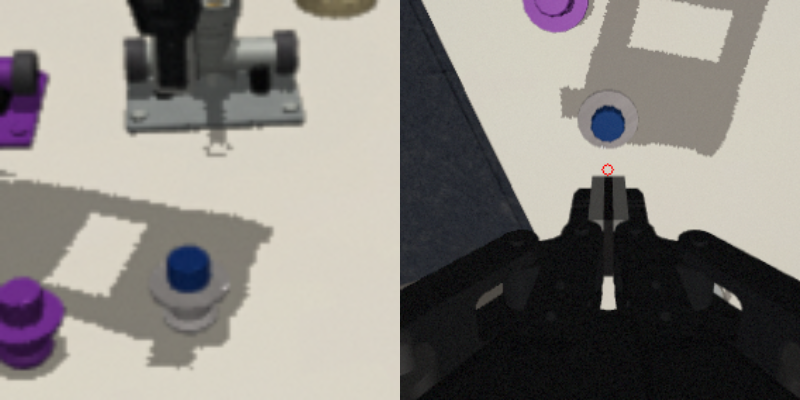

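The plug has not moved: all three views put it at (0.517, -0.171). The shut fingertips appear in the side view at about px (241,218), while the reported TCP projects to (243,232). The real tips are therefore about 30 mm higher than reported, and they closed above the knob. I'll quantify that.

```bash
python3 - <<'E'
from h import *
c=cam('side'); W=cloud(c); g=cv2.cvtColor(c['frame'],cv2.COLOR_BGR2GRAY); s=robot.read_state(); e=s['eef_pos']; print(e)
for v in range(205,236,2): print(v,g[v,234:252].tolist(), W[v,240:244,2].round(3))
zs=np.arange(.12,.18,.005); p,_=cv2.projectPoints(np.c_[np.full(len(zs),e[0]),np.full(len(zs),e[1]),zs],c['rvec'],c['tvec'],c['camera_matrix'],np.array(c['dist']))
print(np.c_[zs,p.reshape(-1,2).round(1)])
E
```

```text
[ 0.51631917 -0.1707915   0.12223841]
205 [155, 122, 75, 29, 14, 14, 17, 16, 14, 12, 15, 32, 76, 77, 64, 51, 65, 69] [0.182 0.182 0.182 0.183]
207 [125, 112, 78, 29, 17, 11, 14, 15, 15, 15, 14, 26, 63, 75, 65, 52, 65, 67] [0.179 0.179 0.179 0.179]
209 [70, 82, 74, 40, 15, 11, 15, 15, 12, 16, 12, 27, 63, 78, 61, 52, 66, 68] [0.175 0.175 0.176 0.175]
211 [48, 64, 73, 41, 15, 13, 16, 19, 23, 17, 11, 25, 60, 75, 67, 41, 58, 61] [0.171 0.168 0.17  0.171]
213 [75, 116, 80, 44, 16, 8, 19, 13, 16, 14, 11, 17, 49, 75, 68, 56, 73, 75] [0.166 0.166 0.166 0.168]
215 [74, 77, 74, 58, 24, 18, 19, 18, 17, 19, 15, 26, 59, 77, 73, 72, 74, 75] [0.164 0.163 0.163   nan]
217 [72, 68, 44, 56, 70, 72, 72, 74, 75, 76, 75, 80, 81, 77, 74, 74, 75, 73] [0.156 0.155 0.157 0.156]
219 [95, 129, 121, 51, 43, 42, 50, 86, 131, 134, 135, 136, 136, 127, 90, 84, 83, 75] [0.009 0.009 0.008 0.008]
221 [138, 136, 135, 136, 135, 133, 134, 134, 134, 132, 133, 139, 135, 138, 138, 137, 136, 117] [0.01  0.008 0.009 0.008]
223 [132, 134, 134, 134, 132, 134, 134, 134, 133, 133, 135, 136, 136, 134, 134, 134, 135, 120] [0.009 0.0
[... 445 characters left out ...]
12, 211, 212, 212, 211] [-0.    -0.001 -0.001 -0.001]
233 [210, 209, 210, 210, 209, 210, 209, 209, 212, 210, 208, 211, 211, 210, 210, 210, 209, 202] [-0.     0.001  0.001 -0.001]
235 [211, 210, 211, 211, 209, 210, 210, 210, 210, 210, 210, 211, 210, 209, 210, 210, 211, 195] [ 0.001 -0.001 -0.    -0.   ]
[[1.200e-01 2.430e+02 2.330e+02]
 [1.250e-01 2.429e+02 2.306e+02]
 [1.300e-01 2.427e+02 2.282e+02]
 [1.350e-01 2.426e+02 2.258e+02]
 [1.400e-01 2.425e+02 2.233e+02]
 [1.450e-01 2.424e+02 2.209e+02]
 [1.500e-01 2.423e+02 2.184e+02]
 [1.550e-01 2.422e+02 2.159e+02]
 [1.600e-01 2.421e+02 2.134e+02]
 [1.650e-01 2.420e+02 2.109e+02]
 [1.700e-01 2.419e+02 2.083e+02]
 [1.750e-01 2.418e+02 2.057e+02]]
```

The real tips sit about 30 mm above the reported TCP, with no sideways offset. I'll allow for that from here: open, go down, then grip.

>>> servo_tool(
  commands="0 0 0 0;0 0 0 0;0 0 0 0;0 0 0.1 0;0 0 0.25 0;0 0 0.4 0;0 0 0.55 0;0 0 0.68 0;0 0 0.77 0;0 0 0.79 0",
  grip=0,
)

```text
time_s: 8.5
eef_pos: [0.5157, -0.1705, 0.0028]
ee_rot: [180.0, -0.2, 159.6]
ft_force: [0.6, 0.3, -0.3]
width: 0.0854
finger_force: 0.0
```

>>> servo_tool(
  commands="0 0 0 0;0 0 0 0;0 0 0 0;0 0 0 0;0 0 0 0;0 0 0 0;0 0 0 0;0 0 0 0;0 0 0 0;0 0 0 0",
  grip=1,
)

```text
time_s: 9.5
eef_pos: [0.517, -0.1713, 0.0053]
ee_rot: [-180.0, 0.1, 159.6]
ft_force: [-0.6, 0.0, 5.3]
width: 0.0206
finger_force: 58.6
```

>>> servo_tool(
  commands="0 0 -0.05 0;0 0 -0.15 0;0 0 -0.3 0;0 0 -0.45 0;0 0 -0.6 0;0 0 -0.75 0;0 0 -0.9 0;0 0 -1 0;0 0 -1 0;0 0 -1 0",
)

```text
time_s: 10.5
eef_pos: [0.5162, -0.1706, 0.1542]
ee_rot: [180.0, -0.0, 159.6]
ft_force: [-0.2, 0.3, -2.0]
width: 0.0207
finger_force: 58.8
```

```bash
python3 - <<'E'
from h import *
a=cam('side'); b=cam('wrist'); s=robot.read_state(); print(s['eef_pos'],s['ee_rot'],s['width'],s['ft_force'])
cv2.imwrite('pics/s4.png',np.hstack([cv2.resize(a['frame'][130:250,180:300],(480,480)),cv2.resize(b['frame'][184:344,180:340],(320,320))[:, :].copy() if 0 else cv2.copyMakeBorder(cv2.resize(b['frame'][184:344,180:340],(320,320)),0,160,0,0,cv2.BORDER_CONSTANT)]))
W=cloud(a);d=np.linalg.norm(W[...,:2]-[.517,-.171],axis=-1);h=cv2.cvtColor(a['frame'],cv2.COLOR_BGR2HSV)
m=(cv2.inRange(h,(100,120,40),(128,255,255))>0)&(d<.05)
P=W[m];print('blue',len(P),P.mean(0),P.min(0),P.max(0))
k=(d<.035)&(W[...,2]>.1)&(W[...,2]<.19)&(a['frame'].min(-1)>90);P=W[k];print('plug white',len(P),P.mean(0),P.min(0),P.max(0))
E
```

```text
[ 0.51563586 -0.17039258  0.15321085] [ 1.79976566e+02 -1.31787778e-01  1.59610395e+02] 0.020342442452062074 [ 0.23095223 -0.1516783  -0.83110734]
blue 41 [ 0.52228958 -0.17838315  0.18520397] [ 0.50914501 -0.1833477   0.17930702] [ 0.52999748 -0.16610945  0.19344974]
plug white 215 [ 0.51723147 -0.17752182  0.17056854] [ 0.49593526 -0.19264823  0.14809853] [ 0.54144801 -0.15257291  0.18993417]
```

View pics/s4.png

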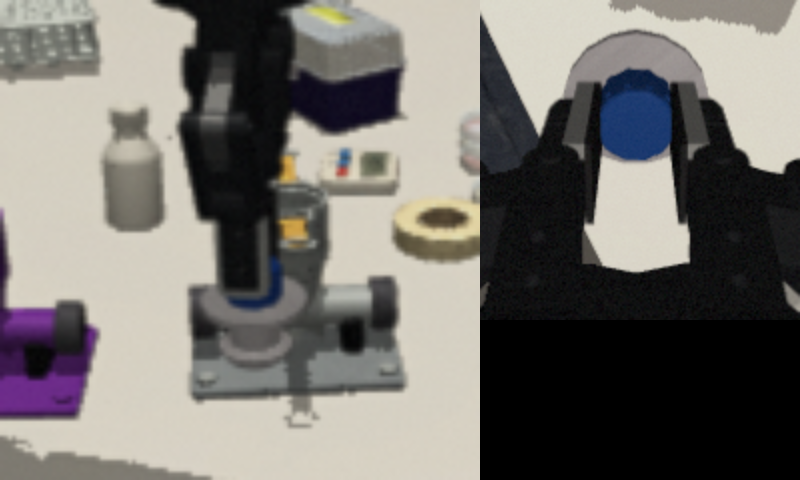

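The plug is held upright between the pads (side crop (250,290), wrist crop (637,115)). Carrying it over the coupler and turning so the fingers close along the coupler's x.

>>> servo_tool(
  commands="0.01 0.1 0 0;0.02 0.2 0 0;0.02 0.3 0 0;0.03 0.4 0 0;0.03 0.5 0 0;0.04 0.6 0 0;0.05 0.7 0 0;0.05 0.8 0 0;0.06 0.9 0 0;0.07 1 0 0",
)

```text
time_s: 11.6
eef_pos: [0.5593, -0.0254, 0.1542]
ee_rot: [180.0, 0.0, 159.6]
ft_force: [-0.0, -0.5, -0.9]
width: 0.0204
finger_force: 58.8
```

>>> servo_tool(
  commands="0 0.07 0 0.022;0.01 0.14 0 0.044;0.01 0.21 0 0.066;0.02 0.28 0 0.088;0.02 0.35 0 0.11;0.03 0.42 0 0.132;0.03 0.5 0 0.154;0.04 0.56 0 0.176;0.05 0.62 0 0.198;0.05 0.67 0 0.219",
)

```text
time_s: 12.6
eef_pos: [0.5868, 0.0714, 0.1541]
ee_rot: [-180.0, -0.0, 80.5]
ft_force: [0.4, -0.1, -1.2]
width: 0.0202
finger_force: 58.9
```

```bash
python3 - <<'E'
from h import *
a=cam('side'); b=cam('wrist'); s=robot.read_state(); print(s['eef_pos'],s['ee_rot'],s['width'],s['ft_force'])
cv2.imwrite('pics/s5.png',np.hstack([cv2.resize(a['frame'][90:240,190:310],(384,480)),cv2.resize(b['frame'],(416,312),interpolation=cv2.INTER_AREA) if 0 else cv2.copyMakeBorder(cv2.resize(b['frame'],(416,312)),0,168,0,0,cv2.BORDER_CONSTANT)]))
for n,c in(('side',a),('wrist',b)):
    W=cloud(c);h=cv2.cvtColor(c['frame'],cv2.COLOR_BGR2HSV);d=np.linalg.norm(W[...,:2]-[.5875,.0702],axis=-1)
    m=(cv2.inRange(h,(12,110,90),(32,255,255))>0)&(d<.1)&(W[...,2]>.05)
    nn,l,st,ce=cv2.connectedComponentsWithStats(m.astype(np.uint8))
    for i in range(1,nn):
        if st[i,4]>20: P=W[l==i];print(n,'arm',st[i],P.mean(0).round(4),P.min(0).round(3),P.max(0).round(3))
    m=(W[...,2]>.106)&(W[...,2]<.114)&(d<.027)&(h[...,1]<80);P=W[m]
    if len(P)>20:
        A=np.c_[2*P[:,:2],np.ones(len(P))];x=np.linalg.lstsq(A,(P[:,:2]**2).sum(1),rcond=None)[0];print(n,'rim',len(P),P.mean(0),P.min(0),P.max(0),'circ',x[:2])
E
```

```text
[0.58716335 0.07154268 0.15415622] [ 1.79987291e+02 -1.54832019e-02  8.08562849e+01] 0.019965732846678644 [-0.30057611 -0.0273542  -1.1329684 ]
side arm [249 169   5   6  25] [0.5995 0.1316 0.1025] [0.591 0.111 0.1  ] [0.607 0.151 0.105]
side arm [250 184   7   6  30] [0.5821 0.0316 0.1091] [0.573 0.012 0.099] [0.592 0.047 0.113]
side rim 75 [0.5890825  0.0713617  0.10856646] [0.5667002  0.04635901 0.10607322] [0.61099333 0.09435471 0.1111592 ] circ [0.58907893 0.07005799]
wrist arm [ 251  104   17   70 1048] [0.596  0.121  0.1026] [0.585 0.092 0.098] [0.607 0.15  0.107]
wrist arm [253 265  13  16 190] [5.757e-01 5.000e-04 1.151e-01] [ 0.569 -0.006  0.111] [0.582 0.007 0.119]
wrist rim 364 [0.58995317 0.08275262 0.10876946] [0.56494359 0.05882865 0.1060192 ] [0.61006434 0.09670648 0.11107451] circ [0.58778767 0.07223157]
```

View pics/s5.png

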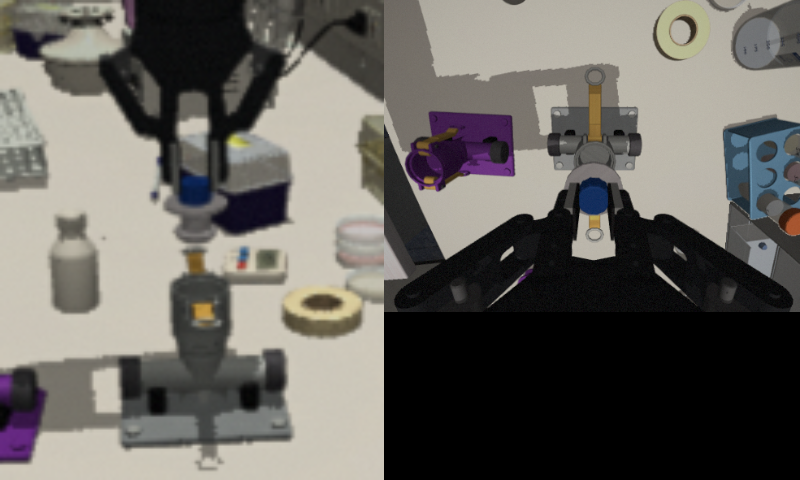

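The arms line gives yaw -9.5° and axis (0.5877, 0.071). The plug is centred over the mouth within about 1 mm (wrist crop knob column 594, arms 595), and both arms are out near level. Lowering.

>>> servo_tool(
  commands="0 0.006 0 0;0 0.006 0.06 0;0 0.006 0.12 0;0 0.006 0.18 0;0 0.006 0.23 0;0 0.006 0.28 0;0 0.006 0.32 0;0 0.006 0.36 0;0 0.006 0.39 0;0 0.006 0.4 0",
)

```text
time_s: 13.7
eef_pos: [0.5877, 0.0702, 0.0936]
ee_rot: [-180.0, -0.0, 80.8]
ft_force: [0.3, 1.1, -1.0]
width: 0.0204
finger_force: 59.1
```

>>> servo_tool(
  commands="0 0 0.005 0;0 0 0.01 0;0 0 0.015 0;0 0 0.02 0;0 0 0.025 0;0 0 0.03 0;0 0 0.03 0;0 0 0.03 0;0 0 0.03 0;0 0 0.03 0",
)

```text
time_s: 14.7
eef_pos: [0.5881, 0.0703, 0.0903]
ee_rot: [180.0, -0.0, 80.8]
ft_force: [-0.5, 2.2, 5.5]
width: 0.0201
finger_force: 59.8
```

Contact shows at about the expected seat height. Releasing, then going up.

>>> servo_tool(
  commands="0 0 0 0;0 0 0 0;0 0 0 0;0 0 0 0;0 0 0 0;0 0 -0.1 0;0 0 -0.2 0;0 0 -0.3 0;0 0 -0.4 0;0 0 -0.5 0",
  grip=0,
)

```text
time_s: 15.7
eef_pos: [0.5877, 0.07, 0.1652]
ee_rot: [-180.0, 0.0, 80.8]
ft_force: [-0.0, -0.7, 0.3]
width: 0.0852
finger_force: 0.0
```

```bash
python3 - <<'E'
from h import *
a=cam('side'); b=cam('wrist'); s=robot.read_state(); print(s['eef_pos'],s['ee_rot'],s['width'],s['ft_force'])
cv2.imwrite('pics/s6.png',np.hstack([cv2.resize(a['frame'][110:230,200:296],(384,480)),cv2.copyMakeBorder(cv2.resize(b['frame'],(416,312)),0,168,0,0,cv2.BORDER_CONSTANT)]))
for n,c in(('side',a),('wrist',b)):
    W=cloud(c);h=cv2.cvtColor(c['frame'],cv2.COLOR_BGR2HSV);d=np.linalg.norm(W[...,:2]-[.5877,.0705],axis=-1)
    m=(cv2.inRange(h,(100,120,40),(128,255,255))>0)&(d<.04);P=W[m]
    print(n,'knob',len(P),P.mean(0),P.max(0)); T=P[P[:,2]>.126]
    if len(T): print('top',len(T),T.mean(0),T.min(0),T.max(0))
    m=(W[...,2]>.108)&(W[...,2]<.120)&(d<.026)&(d>.014);print('flange z',m.sum(),np.median(W[m],0))
    m=(cv2.inRange(h,(12,110,90),(32,255,255))>0)&(d<.1)&(W[...,2]>.03)
    nn,l,st,ce=cv2.connectedComponentsWithStats(m.astype(np.uint8))
    for i in range(1,nn):
        if st[i,4]>15: P=W[l==i];print(n,'arm',st[i],P.mean(0).round(4),P.min(0).round(3),P.max(0).round(3))
E
```

```text
[0.58945432 0.06989918 0.16674192] [ 1.79727784e+02 -2.13538741e-02  8.07775017e+01] 0.08552936566193652 [ 0.98033848  0.23095771 -0.38606894]
side knob 70 [0.58738477 0.06354918 0.12537669] [0.59759957 0.07758167 0.13111681]
top 36 [0.58771727 0.06620549 0.1294021 ] [0.57833274 0.05721771 0.12683163] [0.59759957 0.07758167 0.13111681]
flange z 92 [0.58617971 0.05609583 0.11371966]
side arm [250 184   7   6  29] [0.5819 0.0313 0.109 ] [0.573 0.011 0.099] [0.592 0.051 0.113]
wrist knob 634 [0.58757728 0.07122862 0.12809404] [0.59919264 0.08147979 0.13102396]
top 550 [0.58728652 0.07019153 0.12921756] [0.57592018 0.05869588 0.12606081] [0.59881236 0.08139238 0.13102396]
flange z 1154 [0.58779649 0.07496752 0.11328042]
wrist arm [249 102  16  66 906] [0.5966 0.1214 0.1026] [0.585 0.092 0.098] [0.607 0.15  0.107]
wrist arm [249 218  14  53 639] [0.5789 0.0192 0.1111] [ 0.569 -0.007  0.105] [0.589 0.048 0.119]
```

View pics/s6.png

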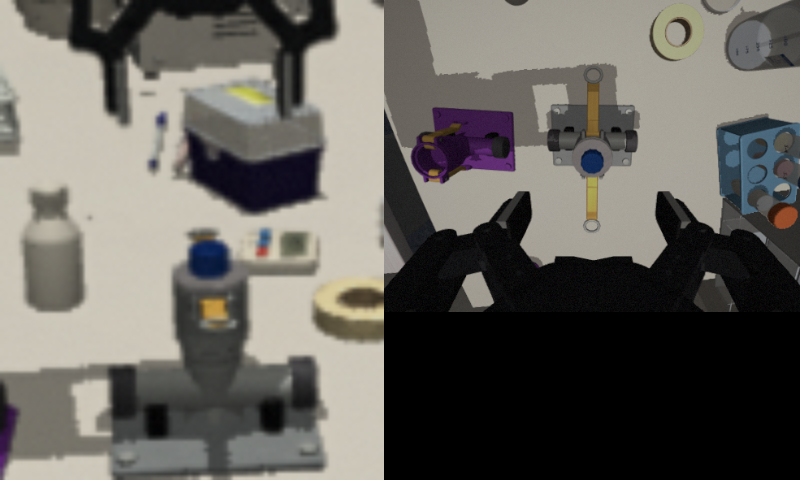

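The plug is seated: knob top z is 0.129 (expected 0.130), flange top 0.1135, axis (0.5873, 0.0702). Both arms are still out near level. I'll turn 90° so the open fingers straddle the coupler along the arms.

>>> servo_tool(
  commands="0 0 0 -0.023;0 0 0 -0.046;0 0 0 -0.069;0 0 0 -0.092;0 0 0 -0.115;0 0 0 -0.138;0 0 0 -0.161;0 0 0 -0.184;0 0 0 -0.207;0 0 0 -0.23",
)

```text
time_s: 16.8
eef_pos: [0.5872, 0.07, 0.1636]
ee_rot: [-180.0, -0.1, 163.9]
ft_force: [-0.8, -0.0, 0.7]
width: 0.0851
finger_force: 0.0
```

>>> servo_tool(
  commands="0 0 0.03 -0.01;0 0 0.1 -0.02;0 0 0.17 -0.02;0 0 0.24 -0.02;0 0 0.31 -0.02;0 0 0.38 -0.02;0 0 0.44 -0.02;0 0 0.49 -0.02;0 0 0.52 -0.02;0 0 0.53 -0.02",
)

```text
time_s: 17.8
eef_pos: [0.5876, 0.0701, 0.0846]
ee_rot: [-180.0, -0.0, 170.8]
ft_force: [-0.5, 0.1, -0.9]
width: 0.0856
finger_force: 0.0
```

Now pressing both arms down together, slowly.

>>> servo_tool(
  commands="0 0 0.03 0;0 0 0.06 0;0 0 0.09 0;0 0 0.12 0;0 0 0.15 0;0 0 0.17 0;0 0 0.19 0;0 0 0.2 0;0 0 0.2 0;0 0 0.2 0",
)

```text
time_s: 18.8
eef_pos: [0.588, 0.0697, 0.0554]
ee_rot: [-180.0, 0.0, 170.8]
ft_force: [-0.0, -2.8, 4.2]
width: 0.0855
finger_force: 2.1
```

```bash
python3 - <<'E'
from h import *
a=cam('side'); b=cam('wrist'); s=robot.read_state(); print(s['eef_pos'],s['width'],s['ft_force'])
cv2.imwrite('pics/s7.png',np.hstack([cv2.resize(a['frame'][100:230,200:304],(384,480)),cv2.copyMakeBorder(cv2.resize(b['frame'],(416,312)),0,168,0,0,cv2.BORDER_CONSTANT)]))
E
```

```text
[0.58800131 0.06966551 0.05542113] 0.08536338809914946 [-1.16089664 -3.71352263  4.25137483]
```

View pics/s7.png

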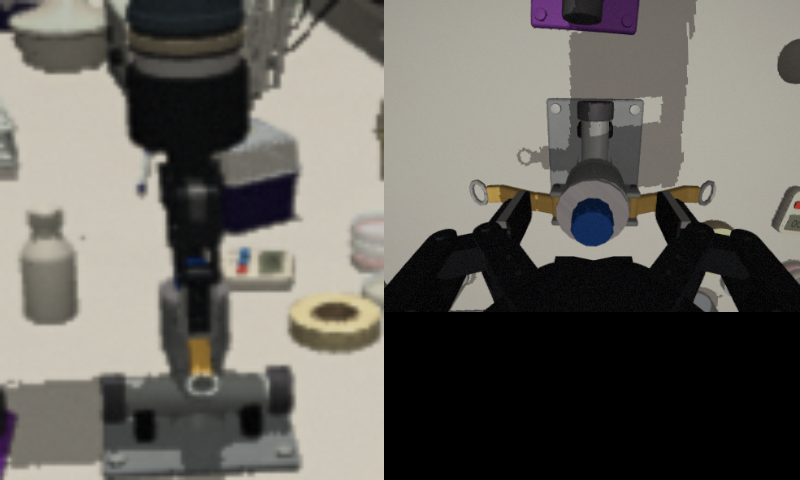

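Both arms are swinging down together at equal angles (rings at wrist crop (478,192) and (707,192)), and the plug is still seated. That was my tenth view. Going deeper, then squeezing.

>>> servo_tool(
  commands="0 0 0.02 0;0 0 0.04 0;0 0 0.06 0;0 0 0.08 0;0 0 0.1 0;0 0 0.11 0;0 0 0.12 0;0 0 0.13 0;0 0 0.13 0;0 0 0.13 0",
)

```text
time_s: 19.9
eef_pos: [0.5878, 0.0701, 0.0354]
ee_rot: [180.0, -0.0, 170.8]
ft_force: [0.4, 0.3, 1.1]
width: 0.0853
finger_force: 1.0
```

>>> servo_tool(
  commands="0 0 0 0;0 0 0 0;0 0 0 0;0 0 0 0;0 0 0 0;0 0 0 0;0 0 0 0;0 0 0 0;0 0 0 0;0 0 0 0",
  grip=0.4,
)

```text
time_s: 20.9
eef_pos: [0.5879, 0.0707, 0.0366]
ee_rot: [179.9, 0.0, 170.7]
ft_force: [-0.7, 1.9, 7.0]
width: 0.0587
finger_force: 63.6
```

The opening reads 58.7 mm. The knob read about 3.5 mm small as well, so this is the 62 mm expected with both arms down. Releasing and rising.

>>> servo_tool(
  commands="0 0 0 0;0 0 0 0;0 0 0 0;0 0 0 0;0 0 -0.05 0;0 0 -0.2 0;0 0 -0.4 0;0 0 -0.6 0;0 0 -0.8 0;0 0 -0.95 0",
  grip=0,
)

```text
time_s: 21.9
eef_pos: [0.5884, 0.07, 0.1809]
ee_rot: [180.0, 0.2, 170.8]
ft_force: [0.4, 0.4, -0.2]
width: 0.0851
finger_force: 0.0
```

```bash
python3 - <<'E'
from h import *
s=robot.read_state(); print(s['time_s'],s['eef_pos'],s['width'],s['ft_force'])
ax=np.array([.5875,.0703]); yd=np.array([.164,.986])
for n in('side','wrist','top'):
    c=cam(n);W=cloud(c);h=cv2.cvtColor(c['frame'],cv2.COLOR_BGR2HSV);d=np.linalg.norm(W[...,:2]-ax,axis=-1)
    P=W[(cv2.inRange(h,(100,120,40),(128,255,255))>0)&(d<.04)]
    if len(P): T=P[P[:,2]>.126];print(n,'knob top',len(T),T.mean(0) if len(T) else '')
    m=(cv2.inRange(h,(10,100,60),(32,255,255))>0)&(d<.1)&(W[...,2]>.02)
    nn,l,st,ce=cv2.connectedComponentsWithStats(m.astype(np.uint8))
    for i in range(1,nn):
        if st[i,4]>8:
            P=W[l==i]; r=(P[:,:2]-ax)@yd; print(n,'arm',st[i],'r',r.min().round(3),np.median(r).round(3),r.max().round(3),'z',P[:,2].min().round(3),P[:,2].max().round(3))
for nm,p in(('beaker',(.735,-.15)),('bottle',(.515,.29))):
    d=np.linalg.norm(W[...,:2]-p,axis=-1);Q=W[(d<.045)&(W[...,2]>.05)];print(nm,len(Q),np.median(Q,0))
E
```

```text
21.9 [0.58844678 0.06995277 0.18086538] 0.08506503311799006 [ 0.36039716  0.38092159 -0.18485014]
side knob top 32 [0.58760525 0.06485804 0.12931976]
side arm [250 184   7  25 132] r -0.034 -0.028 -0.018 z 0.048 0.107
wrist knob top 491 [0.58610584 0.06951993 0.12927861]
wrist arm [229 165   3   6  10] r -0.034 -0.033 -0.031 z 0.048 0.055
wrist arm [229 176   6  15  69] r -0.029 -0.026 -0.023 z 0.102 0.114
wrist arm [280 177   8  15  91] r 0.022 0.026 0.03 z 0.102 0.107
top knob top 35 [0.57728675 0.06777878 0.16844276]
beaker 288 [ 0.75759091 -0.15250363  0.07426123]
bottle 236 [0.51386755 0.29100619 0.06939535]
```

```bash
python3 -c "
from rig import robot
print(robot.job_done())"
```

```text
the job is handed in; nothing more can be done
None
```

I handed the job in at about 22 s: by my measurements the plug is seated, both cam arms came down together and are locked, the gripper is clear, and the robot never went near the beaker or bottle; no verdict came back.

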